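Set up a bay of the carton rack

TASK

Set up the bay of the carton rack: hook the loose plywood divider over the rack's upper rail at the open right end, where no keeper covers the rail, and slide it along until it stands against the stop collar. Also lay the loose flat-folded carton squarely on top of the pile in the bay, edges in line with the pile, lowering it until it rests there rather than dropping it. Leave the other things on the bench where they are.

Things in the scene. Friction and masses are not known exactly. Their poses are not given: they have to be found in the camera images.
- carton_rack: Rack for flat cartons, fixed on the bench, 214 (x) x 400 (y) x 200 mm high. Origin: centre of its underside, on the bench; x to its back, y to its left, z up. Plywood deck, top z = 40, x = -103 to 111 mm. Left side wall: inner face y = 188 mm, up to z = 192, sloping down to 115 at the front. Steel upright at the right end, x = 61 to 107, y = -192 to -198, up to z = 195 mm.
- loading_gap (a point): Point on the rail's centre line in the middle of the open right end (rack frame x = 75, y = -130, z = 171 mm); axes as the rack's. The rail is a steel bar of 12 mm diameter along y. Open above for 55 mm either side of this point. A second 12 mm bar runs 86 mm straight below; the divider's flange leans on its front. A 4 mm sheet stands 32 mm behind the rail.
- keeper_end (a point): Right end of the keeper, the aluminium angle over the rail (rack frame x = 75, y = -75, z = 191 mm, on the keeper's underside); axes as the rack's. From here it runs to the left wall, 4 mm thick, 14 mm above the rail, its front edge 2 mm in front of the rail's centre line. A divider under it can rise only 9 mm and cannot be hooked or unhooked there.
- pile_spot (a point): Point on the rack's deck under the centre of the pile of flat cartons (rack frame x = -45, y = 113, z = 40 mm); axes as the rack's. The pile is 66 mm in x by 140 mm in y, belongs to the rack and does not move. How many cartons it has varies: its top is 16 to 44 mm above this point. Its left edge is 5 mm from the side wall, its rear edge 87 mm in front of the rail's centre line.
- stop_collar: Dark steel clamp ring, 28 mm diameter, 14 mm wide along y, fixed on the rail under the keeper; its place along the rail varies. Origin: its centre, on the rail's centre line; axes as the rack's. The divider comes up to its right (-y) face, 7 mm from the origin; there divider_hook is 37 mm to the -y side of this origin.
- divider: Loose divider, about 0.25 kg, standing upright at the right: plywood panel 9 mm thick (y), x = -75 to 60 mm, with a steel hook bracket at the back. Origin: underside of the panel; x along it towards the hook, z up; centre of mass at x = 8 mm. Top edge level at z = 140 mm for x = -38 to 60 mm, sloping to 104 at the front. Flange at its back: x = 60 to 64, 60 mm wide (y), z = 0 to 130 mm.
- divider_hook (a point): Where the rail's centre line sits in the divider's hook (divider frame x = 72, y = 0, z = 119 mm). Hook 60 mm wide in y, open below: slot for the rail 16 mm wide, from the flange (x = 64) to the prong (x = 80 to 84); bridge underside z = 125, top 130 mm. The prong ends at z = 106 in a lip flared back to x = 91, z = 95 mm. Hung, the divider leans up to 0.06 rad front down.
- flat_carton: Loose flat-folded cardboard carton lying on the bench at the left, 66 (x) x 140 (y) x 10 mm (z), about 0.08 kg. Origin: centre of its underside; z up. It may lie either way round on the pile.
- tape_roll: Bystander: roll of cream packing tape, 100 mm diameter, 50 mm high, lying flat. Origin: centre of its underside.
- stapler: Bystander: desk stapler, 36 x 134 x 48 mm, in front of the rack. Origin: centre of its underside; long axis y.
- stamp: Bystander: hand stamp with turned wooden handle, 28 x 50 x 69 mm, in front of the rack. Origin: centre of its underside.
- glue_stick: Bystander: glue stick standing upright, 27 mm diameter, 92 mm high, behind the loose carton. Origin: centre of its underside.
Not all that is in view belongs to the job. What is shaped like the divider but yellow is not meant.

How it is judged:
On the way, in this order (a step that is already met when the one before it is completed fails the run):
1. the divider is hooked on the rail, at least 40 mm short of the collar (x of divider_hook in the frame of carton_rack between 0.067 and 0.083 m and z of divider_hook in the frame of carton_rack between 0.167 and 0.181 m and angle between the x axis of divider and the x axis of carton_rack, either way round below 0.15 rad and angle between divider's own z axis and vertical below 0.12 rad and y of divider_hook in the frame of stop_collar below -0.077 m), for 0.1 s.
2. the divider, still hooked on the rail, has been slid against the collar (x of divider_hook in the frame of carton_rack between 0.067 and 0.083 m and z of divider_hook in the frame of carton_rack between 0.167 and 0.181 m and angle between the x axis of divider and the x axis of carton_rack, either way round below 0.15 rad and angle between divider's own z axis and vertical below 0.12 rad and y of divider_hook in the frame of stop_collar between -0.043 and -0.033 m), for 0.1 s.
At the end, for the whole second after the job is handed in: Divider hangs hooked on the rail (hook on the rail's line within 8 mm in depth, -4/+6 mm in height; square within 0.15 rad, upright within 0.12) with at most 6 mm between hook and collar; flat carton rests level on the pile within 12 mm each way and 0.15 rad; both released, at rest (x of divider_hook in the frame of carton_rack between 0.067 and 0.083 m and z of divider_hook in the frame of carton_rack between 0.167 and 0.177 m and angle between the x axis of each of divider, flat_carton and the x axis of carton_rack, either way round below 0.15 rad and angle between divider's own z axis and vertical below 0.12 rad and contact force between divider and carton_rack above 0.3 N and y of divider_hook in the frame of stop_collar between -0.043 and -0.033 m and linear speed of each of divider, flat_carton below 0.02 m/s and x of flat_carton in the frame of pile_spot between -0.012 and 0.012 m and y of flat_carton in the frame of pile_spot between -0.012 and 0.012 m and angle between flat_carton's own z axis and vertical below 0.06 rad and contact force between flat_carton and carton_rack above 0.2 N); the robot touches nothing.
It fails at once if the cream tape roll moved more than 30 mm (distance of tape_roll from where it was at the start of the episode above 0.03 m).
It fails at once if the stapler moved more than 30 mm (distance of stapler from where it was at the start of the episode above 0.03 m).
It fails at once if the hand stamp moved more than 30 mm (distance of stamp from where it was at the start of the episode above 0.03 m).
It fails at once if the glue stick moved more than 30 mm (distance of glue_stick from where it was at the start of the episode above 0.03 m).
It fails at once if the flat carton was dropped (fell free from more than about 15 mm) (contact force between the fingers and flat_carton below 0.01 N and linear speed of flat_carton above 0.55 m/s).
It also fails if it takes over 61 s, if anything falls off the work surface, if the arm or the gripper's body presses on something with over 40 N, if the wrist force passes 120 N, or if a joint passes its speed limit or range.

ROBOT

A 7-joint arm with a two-finger parallel gripper is mounted at the origin on a cart in front of the work surface, level with it; the furniture and walls round the work are solid. World frame = base frame: x ahead of the robot, y to its left, z up, the work surface at z = 0. Lengths are in m, angles in rad, forces in N, time in s.
With the tool pointing down it reaches from about 0.425 to 0.875 m from the base axis. Payload 8.4 kg.
Tool frame: the origin (TCP) lies at the very end of the fingers, on their centre line; the grasp point (between the pads) lies 19 mm behind it; z points along the fingers, y is the line along which they close (so a half turn about z gives the same grasp; the last joint's range is limited). The gripper opens to 87 mm and grips with 3 to 60 N. Pads are 19 mm wide; open, the fingers measure 117 mm over their backs; the gripper's body (75 mm by 190 mm) begins 51 mm behind the grasp point.
Start: joints at [1.021, 0.333, 0.04, 1.465, -0.013, 1.343, -0.059], TCP at [0.283, -0.585, 0.223] pointing down, gripper open.
Joint ranges: [-2.58, 2.58], [-0.38, 2.09], [-1.3, 1.39], [0.25, 2.4], [-1.5, 4.64], [0.08, 2.09], [-2.65, 2.65]. Speed limits (rad/s): [2.22, 2.22, 2.79, 2.79, 3.14, 3.14, 3.14].

INTERFACE

Orientations are given as a unit quaternion [x, y, z, w].
In Python, from station import env gives the robot as it stands. The module is installed in compiled form; this text tells all that it offers.
- The arm moves only by the tool jog_arm, never from a script. Its argument "targets" is text: rows parted by semicolons, each of 5 numbers parted by spaces: the opening, from -1 (shut) to 1 (fully open), so that 0 is half open, then the shift along the world's x, y, z in mm, then the turn about the world's z in degrees. In form: claw x y z turn; .... A call has 1 to 20 rows; each row shifts and turns the commanded pose from where the row before left it; what a row does not reach is not made up. A row lasts 1/8 s, in which the tool goes at most 62.5 mm and 10.7 degrees, less where a joint would pass 70% of its speed; a pose out of reach is approached as far as the arm can. A call with a gripper value outside its range is refused whole. The fingers move at their own pace and stop on an object; the grip force is fixed at half the most. Time passes only in rows, so rows that do not move let the fingers close. It gives the time, the measured TCP pose, the force, the opening and the grip force at its end, in the units of the state.
- env.sense(): the state, without advancing time (a new reading comes with each control period).
- env.camera(name): name is "scene" or "top" or "wrist"; returns a dict with "color" (420x560x3 uint8, red, green, blue), "fx", "fy", "cx", "cy" (pixels), "extrinsics" (4x4, takes a point from camera to world coordinates); the wrist camera has in their place "hand_eye" (4x4, takes a point from camera to tool coordinates, whose origin is the TCP and whose axes are the flange's). Camera axes: x right, y down, z forward; pixel columns grow to the right and rows downward; lengths in m; the calibration is good to about 2 mm. A picture is of the moment at which its call begins: read the wrist's pose just before it. There is no depth.
- env.close_job(): hands the job in; it is judged then, once.
The state is a dict: "clock": time; "q": joint angles; "qd": joint speeds; "effort": joint torques, N m; "tool_pos": TCP position; "orientation": TCP orientation; "ft_force": force on the tool from outside, world axes, zero at the start; "torque": the same for the moment, N m; "grip_width": finger opening in m; "grip_force": force on a finger pad.
Only numpy, scipy, OpenCV 4.12 (cv2) and the standard library are available. Lean on these libraries where they do the work, as an engineer would, in place of code of your own. Each camera call takes 0.05 s, during which the arm holds its last target. There are 200 camera calls.

## Working session

There is one attempt and no reset: what is moved stays moved. The work goes in short steps, Python scripts to look and compute and a tool call to move; the robot and the scene stay as the last step left them, time stands still between calls to the robot, and variables do not carry over. Pictures are saved under pics/ and viewed, at most 10 in all, crops included, and the job is handed in when it is done.

Besides the shell and the picture viewer there is one more tool, called after "Emit:" as name(argument=value, ...) on one line, values as JSON. jog_arm: Moves the arm, as the interface text tells. Its arguments: {"type":"object","properties":{"targets":{"type":"string"}},"required":["targets"]}

```bash
mkdir -p pics; cat > h.py <<'E'
import numpy as np, cv2, pickle
from station import env
def snap(n,tag):
    s=env.sense(); c=env.camera(n)
    if n=="wrist":
        from scipy.spatial.transform import Rotation as R
        T=np.eye(4);T[:3,:3]=R.from_quat(s["orientation"]).as_matrix();T[:3,3]=s["tool_pos"]
        c["extrinsics"]=T@c["hand_eye"]
    cv2.imwrite(f"pics/{tag}.png",c["color"][:,:,::-1]); pickle.dump(c,open(f"{tag}.pkl","wb")); return c
def load(tag): return pickle.load(open(f"{tag}.pkl","rb"))
def pix(c,u,v,z):
    "pixel -> world at height z"
    E=c["extrinsics"]; d=E[:3,:3]@np.array([(u-c["cx"])/c["fx"],(v-c["cy"])/c["fy"],1]); o=E[:3,3]
    return o+d*(z-o[2])/d[2]
def proj(c,p):
    E=c["extrinsics"]; q=E[:3,:3].T@(np.asarray(p)-E[:3,3]); return np.array([c["fx"]*q[0]/q[2]+c["cx"],c["fy"]*q[1]/q[2]+c["cy"]])
E
python3 - <<'E'
from h import *
a=snap("scene","s0");b=snap("top","t0")
for c in(a,b): print(c["fx"],np.round(c["extrinsics"],3).tolist())
s=env.sense();print(s["clock"],s["tool_pos"],s["orientation"],s["grip_width"])
E
```

```text
437.26733229730416 [[-0.44, -0.416, 0.796, -0.476], [-0.898, 0.184, -0.4, 0.505], [0.019, -0.891, -0.454, 0.705], [0.0, 0.0, 0.0, 1.0]]
462.315262946979 [[0.032, -0.975, 0.22, 0.265], [-1.0, -0.031, 0.008, -0.016], [-0.001, -0.22, -0.975, 1.342], [0.0, 0.0, 0.0, 1.0]]
0.1 [ 0.28300748 -0.58469194  0.2217343 ] [ 9.74705014e-01  2.23494053e-01 -2.05434110e-04 -7.08536300e-04] 0.08666402752080019
```

View pics/s0.png

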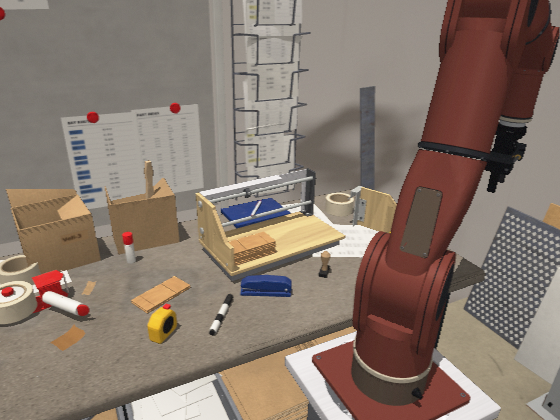

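View pics/t0.png

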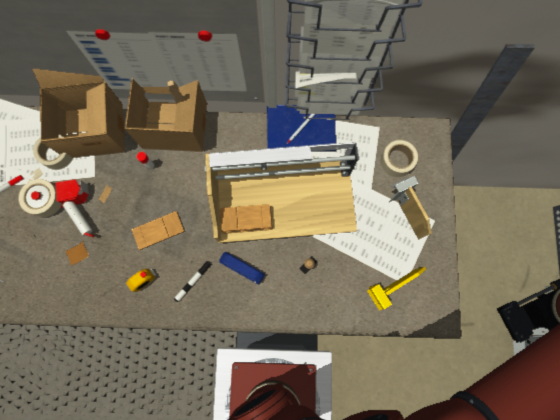

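The top view shows the rack at about (283,195). The candidates for the divider are the plywood one with a steel hook, at (410,205), and a yellow one at (395,290), which is the decoy. The candidates for the carton are the loose one at (157,230), the pile in the rack at (247,217), and scraps at (77,253) and (105,194). I choose (410,205) and (157,230), and will check both in enlarged crops.

```bash
python3 - <<'E'
import cv2
i=cv2.imread("pics/t0.png")
cv2.imwrite("pics/c1.png",cv2.resize(i[140:250,195:365],None,fx=4.7,fy=4.7,interpolation=cv2.INTER_CUBIC))
a=cv2.resize(i[140:245,370:440],None,fx=5.5,fy=5.5,interpolation=cv2.INTER_CUBIC)
b=cv2.resize(i[195:265,120:195],None,fx=5.5,fy=5.5,interpolation=cv2.INTER_CUBIC)
import numpy as np
o=np.zeros((a.shape[0],a.shape[1]+b.shape[1],3),np.uint8);o[:,:a.shape[1]]=a;o[:b.shape[0],a.shape[1]:]=b
print(a.shape,b.shape);cv2.imwrite("pics/c2.png",o)
E
```

```text
(578, 385, 3) (385, 412, 3)
```

View pics/c1.png

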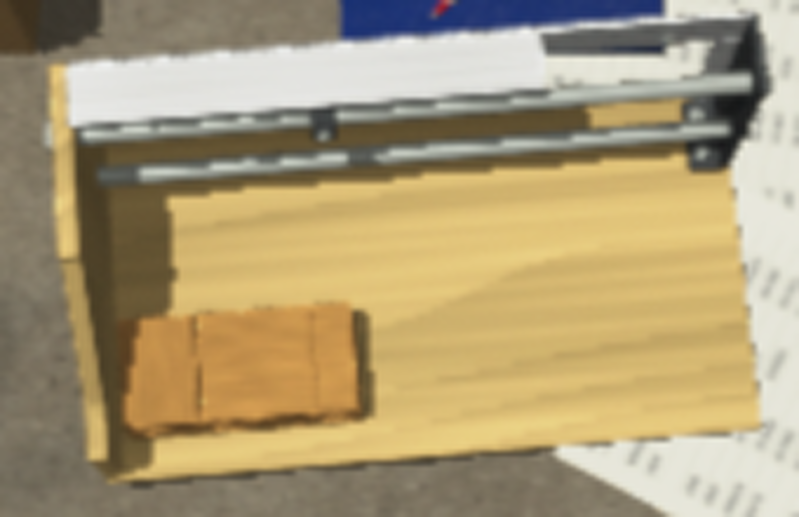

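View pics/c2.png

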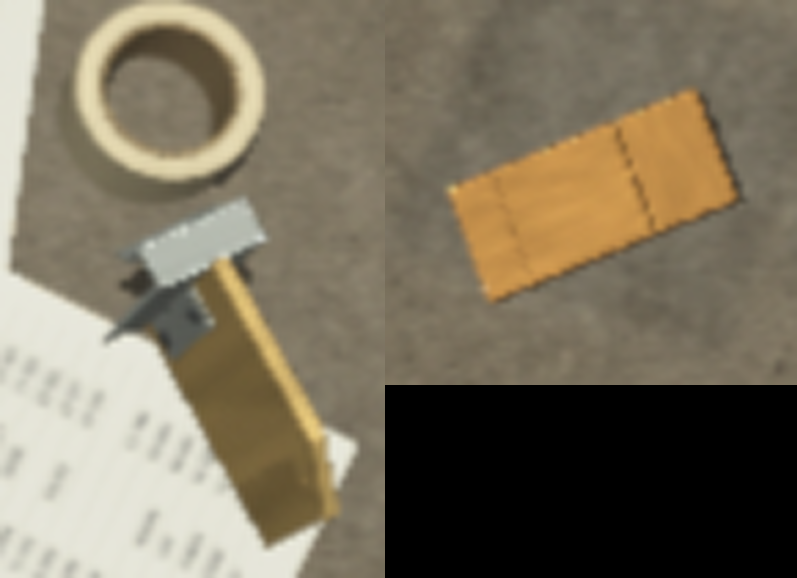

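```bash
cat > fit.py <<'E'
from h import *
from scipy.optimize import least_squares
c=load("t0")
def im(p,s,o): return (np.array(p)+.5)/s-.5+np.array(o)
def fr(q,p): 
    C,S=np.cos(q[2]),np.sin(q[2]); return [q[0]+C*p[0]-S*p[1],q[1]+S*p[0]+C*p[1],p[2]]
K=lambda p:im(p,4.7,(195,140))
def line(q,a,b,pt):
    A,B=proj(c,fr(q,a)),proj(c,fr(q,b)); n=np.array([-(B-A)[1],(B-A)[0]])/np.linalg.norm(B-A); return n@(K(pt)-A)
pile=lambda q:[((-.012,.183),(137,318)),((-.012,.043),(350,303)),((-.078,.043),(360,415)),((-.078,.183),(128,432))]
def rr(q):
    r=[line(q,(.075,-.19,.174),(.075,.188,.174),p) for p in((80,133),(400,108),(750,82))]
    r+=[line(q,(-.103,-.19,.04),(-.103,.188,.04),p) for p in((120,479),(450,452),(750,427))]
    r+=[line(q,(.073,-.075,.195),(.111,-.075,.195),p) for p in((545,50),(545,80))]
    for (x,y),p in pile(q): r+=list(proj(c,fr(q,(x,y,.04+q[3])))-K(p))
    return r
s=least_squares(rr,[.6,0,0,.03]); print("rack",s.x.round(4),np.round(s.fun,2))
q=s.x; sc=least_squares(lambda t:(proj(c,fr(q,(.075,t[0],.180)))-K((323,122)))[:1],[0.]); print("collar y",sc.x,sc.fun)
print("deck FR corner pred",(proj(c,fr(q,(-.103,-.2,.04)))-[195,140])*4.7)
D=lambda p:im(p,5.5,(370,140))
def dr(d):
    r=[]
    for P,p in [((.084,.03,.13),(137,243)),((.084,-.03,.13),(247,198)),((.062,-.03,.13),(267,238)),((.062,.03,.13),(162,285)),((-.038,0,.14),(318,435)),((.06,0,.14),(221,262)),((-.075,.0045,0),(266,547))]:
        r+=list(proj(c,fr(d,P))-D(p))
    return r
d=least_squares(dr,[.55,-.3,-.4]); print("div",d.x.round(4),np.round(d.fun,2))
B=lambda p:im(p,5.5,(120,195))
def cr(k):
    r=[]
    for P,p in [((.033,.07,.01),(67,188)),((.033,-.07,.01),(312,92)),((-.033,-.07,.01),(356,200)),((-.033,.07,.01),(107,299))]: r+=list(proj(c,fr(k,P))-B(p))
    return r
k=least_squares(cr,[.5,.3,.3]); print("carton",k.x.round(4),np.round(k.fun,2))
print("tape",pix(c,400.5,156,.05),"glue",pix(c,143,157,.092),"stapler",pix(c,242,267,.04),"stamp",pix(c,308,264,.06))
print("hook now",np.round(fr(d.x,(.072,0,.119)),4),"rack gap",np.round(fr(q,(.075,-.130,.171)),4),"collar",np.round(fr(q,(.075,sc.x[0],.171)),4),"pile",np.round(fr(q,(-.045,.113,.04)),4))
E
python3 fit.py
```

```text
rack [ 0.5665 -0.0182  0.1105  0.0182] [-0.61 -0.46 -0.58 -0.13  0.1   0.41 -0.33 -0.95 -2.93  1.24  0.92  0.63
  0.53 -0.37  0.18 -0.1 ]
collar y [0.05138452] [0.]
deck FR corner pred [764.15211608 425.80370414]
div [ 0.54   -0.3802  0.4732] [ 0.34  0.56 -0.26 -0.36  0.04 -0.59 -0.33  0.03  0.34  0.28  0.06 -0.68
 -0.2   0.79]
carton [0.475  0.3486 0.4241] [-0.24 -0.12  0.44 -0.65  0.07  0.2  -0.27  0.54]
tape [ 0.70980544 -0.35358313  0.05      ] glue [0.66954672 0.38730827 0.092     ] stapler [0.37281235 0.09564711 0.04      ] stamp [ 0.3851132  -0.08776422  0.06      ]
hook now [ 0.604  -0.3474  0.119 ] rack gap [ 0.6554 -0.1391  0.171 ] collar [0.6354 0.0412 0.171 ] pile [0.5093 0.0892 0.04  ]
```

Readings:
- **Rack (c1):** the rail runs (80,133) to (750,82), the collar is at (323,122), the keeper's right edge is at x=545 and the pile is about (125–360, 303–432).
- **Divider and carton (c2):** the divider is plywood with a grey hook at (200,240) and the tape roll is behind it. The carton corners are (450,188), (697,90), (741,200) and (490,300).

Next I check the fits by overlaying them on the scene view.

```bash
cat > ov.py <<'E'
from fit import *
a=load("s0"); i=a["color"][:,:,::-1].copy()
x0,y0,x1,y1,f=190,160,420,310,3.4
I=cv2.resize(i[y0:y1,x0:x1],None,fx=f,fy=f,interpolation=cv2.INTER_CUBIC)
def dot(p,col):
    u=((proj(a,p)-[x0,y0])+.5)*f; cv2.drawMarker(I,tuple(int(t) for t in u),col,cv2.MARKER_CROSS,11,1)
for P in [(.075,-.19,.171),(.075,.188,.171),(.075,sc.x[0],.171),(.073,-.075,.191),(-.103,-.2,.04),(-.103,.188,.04),(.061,-.192,.195)]: dot(fr(q,P),(255,0,255))
for (x,y),_ in pile(q): dot(fr(q,(x,y,.04+q[3])),(0,255,0))
for P in [(.084,.03,.13),(.084,-.03,.13),(-.038,0,.14),(.06,0,.14),(-.075,0,.104),(-.075,.0045,0)]: dot(fr(d.x,P),(0,0,255))
cv2.imwrite("pics/ov.png",I)
E
python3 ov.py >/dev/null
```

```text
(no output)
```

View pics/ov.png

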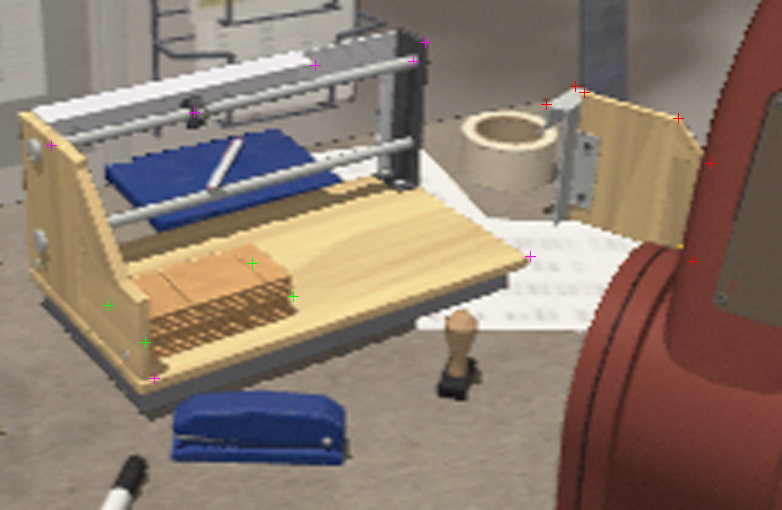

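Emit:
jog_arm(targets="1 33 26 0 0; 1 33 26 0 0; 1 33 26 0 0; 1 33 26 0 0; 1 33 26 0 0; 1 33 26 0 0; 1 33 26 0 0; 1 33 26 0 1.3; 1 0 0 0 0; 1 0 0 0 0")

```text
clock: 1.35
tool_pos: [0.5466, -0.3775, 0.2221]
orientation: [0.972, 0.234, -0.001, -0.0]
ft_force: [-0.5, -0.1, -0.3]
grip_width: 0.0869
grip_force: 0.0
```

The overlay shows the rack and divider fits within about 1 px. The pile top is higher than fitted: its rear-right corner is at (258,247), its front-right at (291,278) and its front-left at (148,322). I refit the pile with both views, and check the divider from the wrist camera.

```bash
cat > fit2.py <<'E'
from fit import *
a=load("s0")
S=lambda p:(np.array(p)+.5)/3.4-.5+np.array((190,160))
def r2(v):
    r=list(rr(v)); r[10-2]=0; r[9]=0
    for P,p in [((-.012,.043),(258,247)),((-.078,.043),(291,278)),((-.078,.183),(148,322))]: r+=list(proj(a,fr(v,(*P,.04+v[3])))-S(p))
    r+=list(proj(a,fr(v,(-.103,-.2,.04)))-S((528,262)))
    return r
s2=least_squares(r2,q,loss="soft_l1"); q2=s2.x
c2=least_squares(lambda t:list(proj(c,fr(q2,(.075,t[0],.180)))[:1]-K((323,122))[:1])+list(proj(a,fr(q2,(.075,t[0],.171)))[:1]-S((193,112))[:1]),[0.])
print("rack2",q2.round(4),np.round(s2.fun,1)); print("collar2",c2.x,c2.fun)
E
python3 fit2.py; python3 - <<'E'
from fit import *
w=snap("wrist","w0"); I=w["color"][:,:,::-1].copy()
for P in [(.084,.03,.13),(.084,-.03,.13),(-.038,0.0045,.14),(-.038,-0.0045,.14),(.06,0.0045,.14),(.06,-.0045,.14),(-.075,0,.104),(.06,-.03,.13)]:
    cv2.drawMarker(I,tuple(int(t+.5) for t in proj(w,fr(d.x,P))),(0,0,255),cv2.MARKER_CROSS,9,1)
cv2.imwrite("pics/w0o.png",I)
E
```

```text
rack [ 0.5665 -0.0182  0.1105  0.0182] [-0.61 -0.46 -0.58 -0.13  0.1   0.41 -0.33 -0.95 -2.93  1.24  0.92  0.63
  0.53 -0.37  0.18 -0.1 ]
collar y [0.05138452] [0.]
deck FR corner pred [764.15211608 425.80370414]
div [ 0.54   -0.3802  0.4732] [ 0.34  0.56 -0.26 -0.36  0.04 -0.59 -0.33  0.03  0.34  0.28  0.06 -0.68
 -0.2   0.79]
carton [0.475  0.3486 0.4241] [-0.24 -0.12  0.44 -0.65  0.07  0.2  -0.27  0.54]
tape [ 0.70980544 -0.35358313  0.05      ] glue [0.66954672 0.38730827 0.092     ] stapler [0.37281235 0.09564711 0.04      ] stamp [ 0.3851132  -0.08776422  0.06      ]
hook now [ 0.604  -0.3474  0.119 ] rack gap [ 0.6554 -0.1391  0.171 ] collar [0.6354 0.0412 0.171 ] pile [0.5093 0.0892 0.04  ]
rack2 [ 0.565  -0.0174  0.1154  0.0366] [ 0.2  0.1 -0.4  0.7  0.6  0.6  0.2 -0.4  0.   0.   0.5 -0.2  0.2 -0.9
 -0.8 -0.3 -1.7 -0.4  0.7  0.1 -0.9  0.7  0.7 -1.7]
collar2 [0.05082862] [-0.24658972  0.32174108]
rack [ 0.5665 -0.0182  0.1105  0.0182] [-0.61 -0.46 -0.58 -0.13  0.1   0.41 -0.33 -0.95 -2.93  1.24  0.92  0.63
  0.53 -0.37  0.18 -0.1 ]
collar y [0.05138452] [0.]
deck FR corner pred [764.15211608 425.80370414]
div [ 0.54   -0.3802  0.4732] [ 0.34  0.56 -0.26 -0.36  0.04 -0.59 -0.33  0.03  0.34  0.28  0.06 -0.68
 -0.2   0.79]
carton [0.475  0.3486 0.4241] [-0.24 -0.12  0.44 -0.65  0.07  0.2  -0.27  0.54]
tape [ 0.70980544 -0.35358313  0.05      ] glue [0.66954672 0.38730827 0.092     ] stapler [0.37281235 0.09564711 0.04      ] stamp [ 0.3851132  -0.08776422  0.06      ]
hook now [ 0.604  -0.3474  0.119 ] rack gap [ 0.6554 -0.1391  0.171 ] collar [0.6354 0.0412 0.171 ] pile [0.5093 0.0892 0.04  ]
```

View pics/w0o.png

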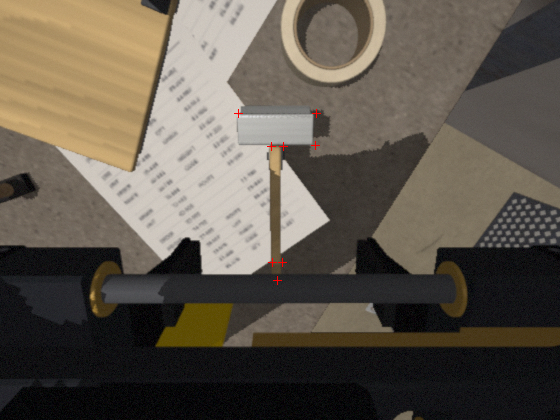

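The wrist view has the divider exactly on the prediction: the panel runs (276,148) to (277,278) and the hook is at (275,125). I lower, grip and lift.

Emit:
jog_arm(targets="1 1 1 -40 0; 1 0 0 -40 0; 1 0 0 -30 0; 1 0 0 -12 0; 1 0 0 0 0; -1 0 0 0 0; -1 0 0 0 0; -1 0 0 0 0; -1 0 0 0 0; -1 0 0 0 0; -1 0 0 0 0; -1 0 0 0 0; -1 0 0 0 0")

```text
clock: 3.02
tool_pos: [0.5482, -0.376, 0.1005]
orientation: [0.972, 0.234, -0.0, -0.0]
ft_force: [-0.8, -0.3, -0.3]
grip_width: 0.0152
grip_force: 0.0
```

Emit:
jog_arm(targets="-1 0 0 0 0; -1 0 0 0 0; -1 0 0 0 0; -1 0 0 10 0; -1 0 0 30 0; -1 0 0 40 0; -1 -10 0 30 0; -1 -10 20 0 0; -1 -10 30 0 -5; -1 0 35 0 -5; -1 0 35 0 -5; -1 0 35 0 -5.6; -1 14 35 0 0; -1 10 34 0 0; -1 10 0 0 0; -1 0 0 0 0; -1 0 0 0 0")

```text
clock: 5.15
tool_pos: [0.5517, -0.1534, 0.2106]
orientation: [0.998, 0.056, -0.0, 0.0]
ft_force: [0.0, -0.4, -2.0]
grip_width: 0.0089
grip_force: 30.0
```

```bash
python3 - <<'E' | tail -3
from fit2 import *
w=snap("wrist","w1"); I=w["color"][:,:,::-1].copy()
for P in [(.075,-.19,.177),(.075,-.08,.177),(.073,-.075,.195),(.061,-.192,.195),(.107,-.192,.195)]:
    cv2.drawMarker(I,tuple(int(t+.5) for t in proj(w,fr(q2,P))),(255,0,255),cv2.MARKER_CROSS,9,1)
    cv2.drawMarker(I,tuple(int(t+.5) for t in proj(w,fr(q,P))),(0,255,0),cv2.MARKER_CROSS,9,1)
t=env.sense(); T=t["tool_pos"]; dd=[T[0]-.0092*np.cos(.112),T[1]-.0092*np.sin(.112),.112]
for P in [(.084,.03,.13),(.084,-.03,.13),(.06,-.03,.13),(.06,.03,.13)]:
    cv2.drawMarker(I,tuple(int(t+.5) for t in proj(w,fr(dd,(P[0],P[1],P[2]+.110)))),(0,0,255),cv2.MARKER_CROSS,9,1)
cv2.imwrite("pics/w1o.png",cv2.resize(I[0:290,100:480],None,fx=2,fy=2,interpolation=cv2.INTER_CUBIC))
E
```

```text
rack2 [ 0.565  -0.0174  0.1154  0.0366] [ 0.2  0.1 -0.4  0.7  0.6  0.6  0.2 -0.4  0.   0.   0.5 -0.2  0.2 -0.9
 -0.8 -0.3 -1.7 -0.4  0.7  0.1 -0.9  0.7  0.7 -1.7]
collar2 [0.05082862] [-0.24658972  0.32174108]
```

View pics/w1o.png

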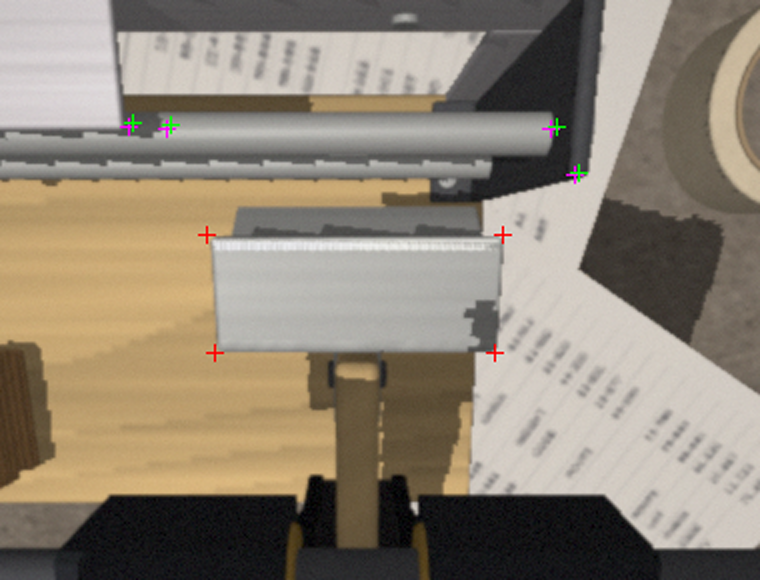

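The wrist view shows the rail spanning rows 112–155 with its right end at (552,130). The hook is parallel to it at rows 238–350, clear of the keeper (x<122) and the upright. I advance along the rack's x until the flange touches the rail's front.

Emit:
jog_arm(targets="-1 10 1 0 0; -1 10 1 0 0; -1 8 1 0 0; -1 6 1 0 0; -1 2 0 0 0; -1 0 0 0 0; -1 0 0 0 0; -1 0 0 0 0")

```text
clock: 6.2
tool_pos: [0.588, -0.1482, 0.2106]
orientation: [0.998, 0.057, 0.0, 0.0]
ft_force: [0.7, -0.3, -2.6]
grip_width: 0.009
grip_force: 30.0
```

Emit:
jog_arm(targets="-1 2 0 0 0; -1 0 0 0 0; -1 0 0 0 0")

```text
clock: 6.58
tool_pos: [0.5902, -0.148, 0.2105]
orientation: [0.998, 0.057, -0.0, -0.0]
ft_force: [0.5, -0.1, -2.4]
grip_width: 0.0087
grip_force: 30.0
```

Emit:
jog_arm(targets="-1 1 0 0 0; -1 0 0 0 0; -1 0 0 0 0")

```text
clock: 6.95
tool_pos: [0.5912, -0.148, 0.2105]
orientation: [0.998, 0.057, -0.0, -0.0]
ft_force: [0.2, 0.3, -2.7]
grip_width: 0.0089
grip_force: 30.0
```

Emit:
jog_arm(targets="-1 1 0 0 0; -1 0 0 0 0; -1 0 0 0 0")

```text
clock: 7.32
tool_pos: [0.5922, -0.148, 0.2105]
orientation: [0.998, 0.057, -0.0, -0.0]
ft_force: [-0.4, 0.3, -2.4]
grip_width: 0.0087
grip_force: 30.0
```

Emit:
jog_arm(targets="-1 1 0 0 0; -1 0 0 0 0; -1 0 0 0 0")

```text
clock: 7.7
tool_pos: [0.5932, -0.148, 0.2105]
orientation: [0.998, 0.057, -0.0, -0.0]
ft_force: [-0.2, 0.6, -1.6]
grip_width: 0.0085
grip_force: 30.0
```

Emit:
jog_arm(targets="-1 1 0 0 0; -1 0 0 0 0; -1 0 0 0 0")

```text
clock: 8.07
tool_pos: [0.5939, -0.1481, 0.2105]
orientation: [0.998, 0.057, -0.0, -0.0]
ft_force: [-3.3, -0.3, -1.1]
grip_width: 0.0089
grip_force: 30.0
```

Emit:
jog_arm(targets="-1 1 0 0 0; -1 0 0 0 0; -1 0 0 0 0")

```text
clock: 8.45
tool_pos: [0.5941, -0.1482, 0.2104]
orientation: [0.998, 0.057, -0.001, -0.0]
ft_force: [-7.8, 0.4, 1.6]
grip_width: 0.0087
grip_force: 30.0
```

Emit:
jog_arm(targets="-1 -2 0 0 0; -1 -2 0 0 0; -1 0 0 -12 0; -1 0 0 -12 0; -1 0 0 -8 0; -1 0 0 -4 0; -1 0 0 -4 0; -1 0 0 0 0; -1 0 0 0 0")

```text
clock: 9.57
tool_pos: [0.5914, -0.1481, 0.1709]
orientation: [0.998, 0.057, 0.0, 0.0]
ft_force: [-0.5, -0.4, -2.0]
grip_width: 0.0087
grip_force: 30.0
```

Emit:
jog_arm(targets="-1 0 0 -5 0; -1 0 0 -5 0; -1 0 0 -3 0; -1 0 0 0 0; -1 0 0 0 0")

```text
clock: 10.2
tool_pos: [0.5913, -0.1481, 0.1576]
orientation: [0.998, 0.057, 0.0, -0.0]
ft_force: [0.1, 0.1, -2.1]
grip_width: 0.0086
grip_force: 30.0
```

Emit:
jog_arm(targets="-1 0 0 -3 0; -1 0 0 -1 0; -1 0 0 0 0; -1 0 0 0 0")

```text
clock: 10.7
tool_pos: [0.5912, -0.148, 0.1536]
orientation: [0.998, 0.057, 0.0, -0.0]
ft_force: [-0.0, 0.4, -2.4]
grip_width: 0.0087
grip_force: 30.0
```

Emit:
jog_arm(targets="-1 0 0 -1 0; -1 0 0 0 0; -1 0 0 0 0")

```text
clock: 11.08
tool_pos: [0.5912, -0.1481, 0.1526]
orientation: [0.998, 0.057, 0.0, -0.0]
ft_force: [0.5, -0.6, -3.2]
grip_width: 0.0085
grip_force: 30.0
```

Emit:
jog_arm(targets="-1 0 0 -1 0; -1 0 0 0 0; -1 0 0 0 0")

```text
clock: 11.45
tool_pos: [0.5913, -0.1481, 0.1519]
orientation: [0.998, 0.057, 0.0, 0.0]
ft_force: [-1.1, -0.5, 2.8]
grip_width: 0.0087
grip_force: 30.0
```

The hook is seated: contact came at TCP z=0.152, as expected. I raise it 1.5 mm and slide left along the rail.

Emit:
jog_arm(targets="-1 0 0 2 0; -1 -1.7 15 0 0; -1 -1.7 15 0 0; -1 -1.7 15 0 0; -1 -1.7 15 0 0; -1 0 0 0 0; -1 0 0 0 0")

```text
clock: 12.32
tool_pos: [0.5844, -0.0886, 0.1536]
orientation: [0.998, 0.057, 0.0, 0.0]
ft_force: [0.0, -0.4, -2.3]
grip_width: 0.0088
grip_force: 30.0
```

Emit:
jog_arm(targets="-1 -1.7 15 0 0; -1 -1.7 15 0 0; -1 -1.7 15 0 0; -1 -1.7 15 0 0; -1 -1.1 10 0 0; -1 -0.6 5 0 0; -1 0 0 0 0; -1 0 0 0 0")

```text
clock: 13.32
tool_pos: [0.5759, -0.0137, 0.1535]
orientation: [0.998, 0.057, 0.0, 0.0]
ft_force: [-0.4, -1.0, -2.5]
grip_width: 0.0088
grip_force: 30.0
```

Slid about 135 mm. I now creep toward the collar.

Emit:
jog_arm(targets="-1 -0.6 5 0 0; -1 -0.4 3 0 0; -1 0 0 0 0; -1 0 0 0 0")

```text
clock: 13.82
tool_pos: [0.5749, -0.0051, 0.1536]
orientation: [0.998, 0.057, 0.0, 0.0]
ft_force: [0.4, -0.2, -2.8]
grip_width: 0.0084
grip_force: 30.0
```

Emit:
jog_arm(targets="-1 -0.2 2 0 0; -1 0 0 0 0; -1 0 0 0 0")

```text
clock: 14.2
tool_pos: [0.5747, -0.0031, 0.1536]
orientation: [0.998, 0.057, 0.0, -0.0]
ft_force: [-0.7, 0.3, -2.5]
grip_width: 0.0088
grip_force: 30.0
```

Emit:
jog_arm(targets="-1 -0.2 2 0 0; -1 0 0 0 0; -1 0 0 0 0")

```text
clock: 14.58
tool_pos: [0.5745, -0.001, 0.1536]
orientation: [0.998, 0.057, 0.0, -0.0]
ft_force: [-0.1, 0.6, -2.4]
grip_width: 0.0087
grip_force: 30.0
```

Emit:
jog_arm(targets="-1 -0.2 1.5 0 0; -1 0 0 0 0; -1 0 0 0 0")

```text
clock: 14.95
tool_pos: [0.5742, -0.0005, 0.1536]
orientation: [0.998, 0.056, -0.0, 0.0]
ft_force: [-0.7, -4.7, -2.1]
grip_width: 0.0091
grip_force: 30.0
```

Emit:
jog_arm(targets="-1 -0.2 1.5 0 0; -1 0 0 0 0; -1 0 0 0 0")

```text
clock: 15.32
tool_pos: [0.574, -0.0002, 0.1536]
orientation: [0.998, 0.056, -0.0, 0.001]
ft_force: [-1.1, -8.5, -1.1]
grip_width: 0.0089
grip_force: 30.1
```

Emit:
jog_arm(targets="-1 -0.2 1.5 0 0; -1 0 0 0 0; -1 0 0 0 0")

```text
clock: 15.7
tool_pos: [0.5737, 0.0004, 0.1536]
orientation: [0.998, 0.055, -0.0, 0.001]
ft_force: [-1.5, -10.1, -0.6]
grip_width: 0.0087
grip_force: 30.2
```

The collar is reached: 10 N at y≈0, against an expected hook y of 14–16 mm in the rack frame. I relax, seat and release.

Emit:
jog_arm(targets="-1 0.4 -3.5 0 0; -1 0 0 -1 0; -1 0 0 -1 0; -1 0 0 0 0; -1 0 0 0 0")

```text
clock: 16.32
tool_pos: [0.5747, -0.0004, 0.1519]
orientation: [0.998, 0.057, 0.0, 0.0]
ft_force: [0.8, -5.0, 0.3]
grip_width: 0.0088
grip_force: 30.0
```

Emit:
jog_arm(targets="-0.8 0 0 0 0; -0.7 0 0 0 0; -0.6 0 0 0 0; -0.4 0 0 0 0; -0.2 0 0 0 0; -0.2 0 0 0 0; -0.2 0 0 0 0; -0.2 0 0 20 0; -0.2 0 0 30 0; -0.2 0 0 35 0; -0.2 0 0 35 0; 0 0 0 0 0; 0 0 0 0 0")

```text
clock: 17.95
tool_pos: [0.574, -0.0001, 0.271]
orientation: [0.998, 0.057, -0.0, -0.0]
ft_force: [0.3, 0.3, 0.6]
grip_width: 0.042
grip_force: 0.0
```

```bash
python3 - <<'E' | tail -1
from fit2 import *
snap("top","t2");w=snap("scene","s2"); I=w["color"][:,:,::-1].copy()
x0,y0,x1,y1,f=190,150,420,310,3.4
I=cv2.resize(I[y0:y1,x0:x1],None,fx=f,fy=f,interpolation=cv2.INTER_CUBIC)
cv2.imwrite("pics/s2c.png",I)
E
```

```text
collar2 [0.05082862] [-0.24658972  0.32174108]
```

View pics/s2c.png

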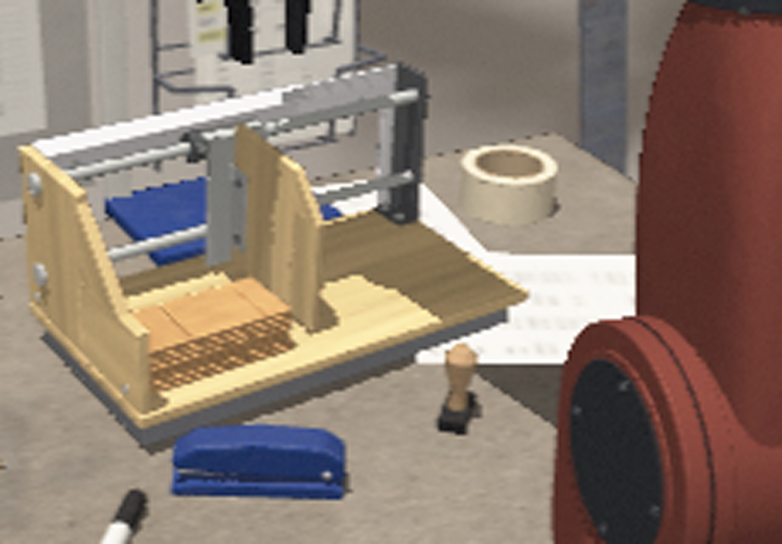

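The divider hangs at the collar (200,148), with its panel from (237,125) to (315,325) and everything else in place. Before the carton I check the last joint's range for the turn and what stands near it.

```bash
python3 - <<'E' | tail -3
from fit2 import *
print(env.sense()["q"].round(2), "measure",pix(c,140,280,.05).round(3))
p=fr(q2,(-.045,.113,.04)); print("pile2",np.round(p,4),"h",q2[3])
print("carton",k.x, "tip of marker",pix(c,207,265,.01).round(3))
E
```

```text
[ 0.19  0.18 -0.3   1.57  0.05  1.41 -1.58] measure [0.327 0.375 0.05 ]
pile2 [0.5073 0.0897 0.04  ] h 0.03658161741075137
carton [0.47503263 0.3485774  0.42410685] tip of marker [0.378 0.199 0.01 ]
```

Emit:
jog_arm(targets="1 -10 35 0 -8; 1 -10 35 0 -8; 1 -10 35 0 -8; 1 -10 35 0 -8; 1 -10 35 0 -8; 1 -10 35 0 -8; 1 -10 35 0 -8; 1 -10 35 0 -8; 1 -10 35 0 -8; 1 -9 34 0 0; 1 0 0 0 0; 1 0 0 0 0")

```text
clock: 19.55
tool_pos: [0.5086, 0.2308, 0.2378]
orientation: [0.939, -0.342, -0.031, 0.019]
ft_force: [-0.5, 0.4, 0.0]
grip_width: 0.087
grip_force: 0.0
```

```bash
python3 - <<'E'
from h import *
s=env.sense(); print(s["q"].round(3), s["tool_pos"], s["orientation"])
E
```

```text
[-0.996  0.209  0.591  1.634 -0.132  1.406 -2.654] [0.50861163 0.2307604  0.23783763] [ 0.93897728 -0.3420908  -0.03061023  0.01893589]
```

The last joint hit its limit at -2.65. I turn the other way; a half-turn-equivalent grasp needs +154°.

Emit:
jog_arm(targets="1 0 0 3 8; 1 0 0 3 8; 1 0 0 3 8; 1 0 0 3 8; 1 0 0 0 8; 1 0 0 0 8; 1 0 0 0 8; 1 0 0 0 8; 1 0 0 0 8; 1 0 0 0 8; 1 0 0 0 8; 1 0 0 0 8; 1 0 0 0 8; 1 0 0 0 8; 1 0 0 0 8; 1 0 0 0 8; 1 0 0 0 8; 1 0 0 0 0; 1 0 0 0 0")

```text
clock: 21.92
tool_pos: [0.5094, 0.2298, 0.2506]
orientation: [0.671, 0.741, 0.005, 0.035]
ft_force: [0.2, -1.3, 0.8]
grip_width: 0.0871
grip_force: 0.0
```

```bash
python3 - <<'E'
from h import *
from scipy.spatial.transform import Rotation as R
s=env.sense(); print(s["q"].round(3), s["tool_pos"], s["orientation"]); print(R.from_quat(s["orientation"]).as_matrix().round(3).tolist())
E
```

```text
[-0.879  0.102  0.361  1.698  0.028  1.316 -0.428] [0.50935378 0.22978177 0.25055935] [0.67101988 0.74058619 0.00540435 0.03514553]
[[-0.097, 0.994, 0.059], [0.994, 0.099, -0.039], [-0.045, 0.055, -0.997]]
```

The tool now has a residual 4° tilt, frozen from the limit. A jog cannot undo it, but it is small enough for gripping a flat carton; I keep TCP z at about 4.5 mm. Moving over the carton.

Emit:
jog_arm(targets="1 -8 25 0 5; 1 -8 25 0 5; 1 -8 25 0 5; 1 -7 25 0 3.6; 1 -3 19 0 0; 1 0 0 -40 0; 1 0 0 -40 0; 1 0 0 -40 0; 1 0 0 -35 0; 1 0 0 0 0; 1 0 0 0 0")

```text
clock: 23.3
tool_pos: [0.4758, 0.3504, 0.0969]
orientation: [0.541, 0.84, 0.012, 0.034]
ft_force: [-0.9, 0.6, -0.1]
grip_width: 0.0872
grip_force: 0.0
```

```bash
python3 - <<'E'|tail -6
from fit2 import *
from scipy.spatial.transform import Rotation as R
w=snap("wrist","w3"); s=env.sense(); m=R.from_quat(s["orientation"]).as_matrix()
print(s["q"].round(2),s["tool_pos"],m.round(3).tolist(), "closing deg",np.degrees(np.arctan2(m[1,1],m[0,1])))
h=cv2.cvtColor(w["color"],cv2.COLOR_RGB2HSV)
M=cv2.inRange(h,(8,90,90),(22,255,255)); n,l,st,ce=cv2.connectedComponentsWithStats(M)
print([(st[j].tolist()) for j in range(1,n) if st[j,4]>800])
for P in [(.033,.07,.01),(.033,-.07,.01),(-.033,-.07,.01),(-.033,.07,.01)]: print(proj(w,fr(k.x,P)).round(0))
E
```

```text
[-0.96  0.28  0.25  1.81 -0.01  1.01 -0.29] [0.4759963  0.35064268 0.09736455] [[-0.413, 0.908, 0.071], [0.91, 0.415, -0.016], [-0.044, 0.057, -0.997]] closing deg 24.541743144089295
[[18, 21, 124, 124, 7652], [460, 24, 61, 74, 2089], [227, 114, 87, 161, 12778], [253, 327, 264, 19, 2850]]
[314. 119.]
[308. 280.]
[234. 282.]
[226. 119.]
```

Emit:
jog_arm(targets="1 -2 1 -35 0; 1 0 0 -30 0; 1 0 0 -18 0; 1 0 0 -7 0; 1 0 0 -2.5 0; 1 0 0 0 0; 1 0 0 0 0")

```text
clock: 24.22
tool_pos: [0.4734, 0.3512, 0.0038]
orientation: [0.541, 0.841, 0.012, 0.034]
ft_force: [0.5, -1.1, -1.1]
grip_width: 0.087
grip_force: 0.0
```

Emit:
jog_arm(targets="0.5 0 0 0 0; 0.45 0 0 0 0; -1 0 0 0 0; -1 0 0 0 0; -1 0 0 0 0; -1 0 0 0 0; -1 0 0 0 0; -1 0 0 0 0")

```text
clock: 25.22
tool_pos: [0.4731, 0.351, 0.0032]
orientation: [0.54, 0.841, 0.011, 0.034]
ft_force: [0.2, -0.8, 2.5]
grip_width: 0.0652
grip_force: 30.0
```

The carton is gripped at 65 mm. I lift it over the wall to above the pile.

Emit:
jog_arm(targets="-1 0 0 6 0; -1 0 0 15 0; -1 0 0 30 0; -1 0 0 40 0; -1 0 0 40 0; -1 0 0 40 0; -1 0 0 40 0; -1 0 0 40 0; -1 0 0 0 0; -1 0 0 0 0")

```text
clock: 26.48
tool_pos: [0.4726, 0.3506, 0.254]
orientation: [0.54, 0.841, 0.011, 0.034]
ft_force: [-1.2, -0.4, -1.8]
grip_width: 0.0655
grip_force: 30.0
```

Emit:
jog_arm(targets="-1 4 -25 0 -2; -1 4 -25 0 -2; -1 4 -25 0 -2; -1 4 -25 0 -2; -1 4 -25 0 -2; -1 4 -25 0 -2; -1 4 -25 0 -2; -1 4 -25 0 -2; -1 3 -25 0 -2; -1 0 -20 0 0; -1 0 -16 0 0; -1 0 0 0 0; -1 0 0 0 0")

```text
clock: 28.1
tool_pos: [0.5079, 0.0908, 0.254]
orientation: [0.665, 0.746, 0.006, 0.035]
ft_force: [0.3, 0.2, -0.2]
grip_width: 0.0658
grip_force: 30.0
```

```bash
cat > tw.py <<'E'
from fit2 import *
from scipy.spatial.transform import Rotation as R
import sys
w=snap("wrist",sys.argv[1]); s=env.sense(); m=R.from_quat(s["orientation"]).as_matrix()
print(s["clock"],s["q"].round(2),s["tool_pos"].round(4),m.round(3).tolist(), "closing deg",np.degrees(np.arctan2(m[1,1],m[0,1])),s["grip_width"])
I=w["color"][:,:,::-1].copy()
for (x,y),_ in pile(q2): cv2.drawMarker(I,tuple(int(t+.5) for t in proj(w,fr(q2,(x,y,.04+q2[3])))),(0,255,0),cv2.MARKER_CROSS,11,1)
T=s["tool_pos"]; yw=np.arctan2(m[1,1],m[0,1])
for x,y in [(-.033,-.07),(.033,-.07),(.033,.07),(-.033,.07)]:
    cv2.drawMarker(I,tuple(int(t+.5) for t in proj(w,fr([T[0],T[1],yw],(x,y,T[2]+.006)))),(255,0,255),cv2.MARKER_CROSS,11,1)
cv2.imwrite("pics/%so.png"%sys.argv[1],I)
E
python3 tw.py w4 | tail -1
```

```text
28.15 [-0.77 -0.01  0.46  1.8   0.06  1.31 -0.2 ] [0.5079 0.0909 0.254 ] [[-0.114, 0.992, 0.06], [0.992, 0.116, -0.038], [-0.045, 0.055, -0.997]] closing deg 6.685414400398017 0.06558612894698407
```

View pics/w4o.png

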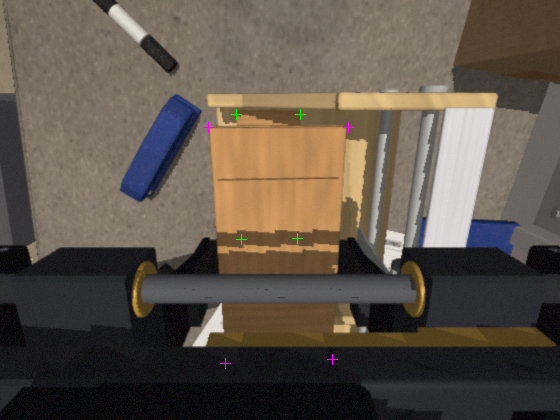

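The carton's left edge is at row 126, columns 211–343, so it is centred on the tool as assumed, with the wall beyond at row 105. The lateral aim agrees with the pile spot. I lower in steps with a force check.

Emit:
jog_arm(targets="-1 0 0 -35 0; -1 0 0 -35 0; -1 0 0 -35 0; -1 0 0 -30 0; -1 0 0 -15 0; -1 0 0 -6 0; -1 0 0 0 0; -1 0 0 0 0")

```text
clock: 29.15
tool_pos: [0.5086, 0.0901, 0.099]
orientation: [0.665, 0.746, 0.006, 0.035]
ft_force: [0.1, 0.4, -0.7]
grip_width: 0.0656
grip_force: 30.0
```

Emit:
jog_arm(targets="-1 0 0 -4 0; -1 0 0 -4 0; -1 0 0 0 0; -1 0 0 0 0")

```text
clock: 29.65
tool_pos: [0.508, 0.0898, 0.09]
orientation: [0.665, 0.746, 0.006, 0.035]
ft_force: [0.6, 0.4, -0.6]
grip_width: 0.0654
grip_force: 30.0
```

Emit:
jog_arm(targets="-1 0 0 -3 0; -1 0 0 0 0; -1 0 0 0 0")

```text
clock: 30.02
tool_pos: [0.508, 0.0898, 0.087]
orientation: [0.665, 0.746, 0.006, 0.035]
ft_force: [0.2, -0.4, -0.1]
grip_width: 0.0656
grip_force: 30.0
```

Emit:
jog_arm(targets="-1 0 0 -3 0; -1 0 0 0 0; -1 0 0 0 0")

```text
clock: 30.4
tool_pos: [0.508, 0.0898, 0.084]
orientation: [0.665, 0.746, 0.006, 0.035]
ft_force: [-0.9, 0.1, -0.9]
grip_width: 0.0655
grip_force: 30.0
```

Emit:
jog_arm(targets="-1 0 0 -2 0; -1 0 0 0 0; -1 0 0 0 0")

```text
clock: 30.78
tool_pos: [0.5082, 0.0899, 0.0834]
orientation: [0.665, 0.746, 0.006, 0.035]
ft_force: [-7.6, -1.5, 17.1]
grip_width: 0.065
grip_force: 30.2
```

Emit:
jog_arm(targets="-1 0 0 -1.5 0; -1 0 0 0 0; -1 0 0 0 0")

```text
clock: 31.15
tool_pos: [0.5082, 0.0899, 0.0832]
orientation: [0.665, 0.746, 0.006, 0.035]
ft_force: [-14.7, -3.5, 36.7]
grip_width: 0.0655
grip_force: 30.7
```

Emit:
jog_arm(targets="-1 0 0 -1.5 0; -1 0 0 0 0; -1 0 0 0 0")

```text
clock: 31.52
tool_pos: [0.5083, 0.09, 0.0821]
orientation: [0.665, 0.746, 0.006, 0.035]
ft_force: [-16.9, -2.2, 41.2]
grip_width: 0.0655
grip_force: 35.2
```

Contact is at TCP z≈0.0835. I relieve the press, open and retreat upward.

Emit:
jog_arm(targets="-1 0 0 2.5 0; -1 0 0 1 0; -1 0 0 0 0; 0.6 0 0 0 0; 0.7 0 0 0 0; 0.85 0 0 0 0; 0.95 0 0 0 0; 0.95 0 0 0 0; 0.95 0 0 0 0")

```text
clock: 32.65
tool_pos: [0.508, 0.0898, 0.0825]
orientation: [0.665, 0.746, 0.006, 0.035]
ft_force: [-0.1, -0.1, 0.5]
grip_width: 0.0843
grip_force: 0.0
```

Emit:
jog_arm(targets="0.95 0 0 5 0; 0.95 0 0 15 0; 0.95 0 0 35 0; 0.95 0 0 40 0; 0.95 0 0 40 0; 0.95 0 0 40 0; 0.95 -25 40 0 0; 0.95 -25 40 0 0; 0.95 -25 40 0 0; 0.95 -10 40 0 0; 0.95 0 40 0 0; 0.95 0 30 0 0; 0.95 0 0 0 0; 0.95 0 0 0 0")

```text
clock: 34.4
tool_pos: [0.4233, 0.319, 0.2582]
orientation: [0.666, 0.745, 0.006, 0.035]
ft_force: [0.2, 0.7, 0.1]
grip_width: 0.0848
grip_force: 0.0
```

```bash
python3 - <<'E'|tail -1
from fit2 import *
H=q2[3]+.053
def draw(n,tag,b,f):
    w=snap(n,tag); x0,y0,x1,y1=b
    I=cv2.resize(w["color"][y0:y1,x0:x1,::-1],None,fx=f,fy=f,interpolation=cv2.INTER_CUBIC)
    for (x,y),_ in pile(q2):
        u=(proj(w,fr(q2,(x,y,.091)))-[x0,y0]+.5)*f; cv2.drawMarker(I,tuple(int(t) for t in u),(0,255,0),cv2.MARKER_CROSS,9,1)
    return I
A=draw("top","t5",(195,140,365,250),4.7);B=draw("scene","s5",(190,160,350,300),3.4)
A=A[:, :480]; h=max(A.shape[0],B.shape[0]); 
B=B[:, :320]; o=np.zeros((h,800,3),np.uint8); o[:A.shape[0],:480]=A; o[:B.shape[0],480:]=B; cv2.imwrite("pics/fin.png",o)
print(env.sense()["clock"],env.sense()["q"].round(2),o.shape)
E
```

```text
34.5 [-0.99  0.05  0.22  1.73  0.06  1.34 -0.67] (517, 800, 3)
```

View pics/fin.png

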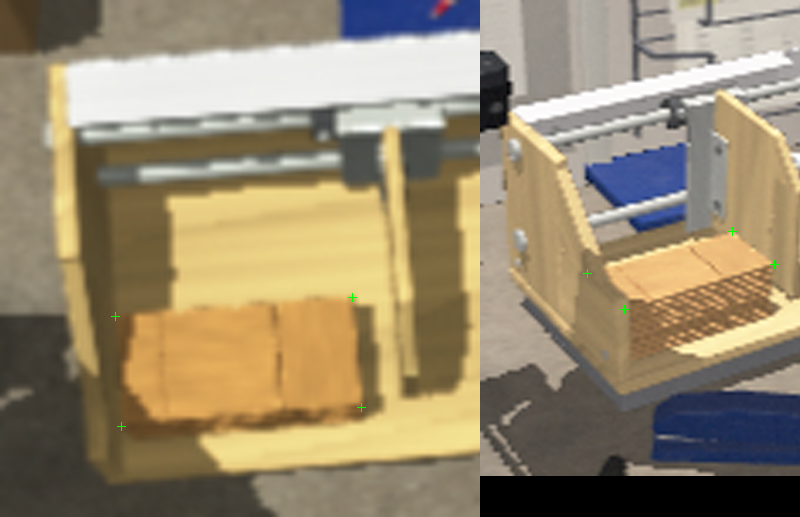

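The carton lies square on the pile: its right corners at (353,297) and (361,407) match the prediction within 1–2 mm. The hook bridge at (337,120) stands against the collar at (323,125). I hand in.

```bash
python3 -c "
from station import env
print(env.close_job())"
```

```text
the job is handed in; nothing more can be done
None
```

I handed the job in at about 34.5 s: the divider hangs on the rail against the stop collar and the loose carton lies square on the pile, but I got no verdict back; joint 7 touched its limit on the way (read -2.654 against -2.65), which may count against the run.

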